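# Wedge a reference cell tight in the spectrometer clamp

### The job

Lock the navy reference cell in its bench clamp: take the yellow-headed wedge from the rack, stand it point down in the slot beside the cell with its sloped side (black stripe) towards the sloped wall, and press or tap it straight down until it locks tight, at a push of about 15 N. Press gently: the cell cracks if it is squeezed much harder than that, and a wedge left loose is no use. Let go of the wedge and leave the grey spare wedge and everything else on the bench alone.

Things in the scene. Friction and masses are not known exactly. Their poses are not given: they have to be found in the camera images.
- wedge: Yellow-headed wedge, point down in the rack, 107 mm tall, 90 g. Origin: middle of the foot (24 mm in x by 5 mm in y); z up to the head. Its face at y = -2.5 mm is upright; the opposite face slopes out 1 in 6 (y = 2.5 mm at the foot, 16.7 mm under the head). Blade 24 mm wide in x. The head, 85 to 107 mm above the foot, is a block 28 (x) by 26 (y) mm centred at y = +7 mm
- wedge_head (a point): Centre of the top face of the yellow head: 107 mm above the foot, 7 mm to +y of the wedge's origin. Press here; grip the head across its y or x. A black stripe on the top marks the sloped (+y) side. Axes as the wedge's
- spare: Grey-headed spare wedge of the same shape in the rack's other pocket; leave it
- rack: Grey rack fixed to the bench, 130 (x) by 60 (y) by 38 (z) mm, origin under its centre. Two pockets 70 mm apart in x, 30 mm deep; the wedges stand in them loosely, a little tilted, feet 8 mm above the bench, their y along the rack's y. Which wedge is in which pocket varies
- clamp: Fixed bench clamp, aluminium base 110 (x) by 135 (y) by 14 mm, pale grey uprights; origin on the bench under the bay, z up. Along y: a stop with a black sprung jaw (20 N per mm) at -y, the cell, the slot, the sloped wall at +y. Where the stop is set differs by up to 5 mm and cannot be read off, so the foot is anywhere from 28 to 60 mm below the slot mouth when the wedge begins to grip
- slot (a point): In the slot mouth, 86 mm above the bench like all tops there; midway in x, 6 mm to -y of the sloped wall's upper edge. The mouth is free 3 mm to -y and 6 mm to +y of it, and 30 mm long in x between guides. The wall slopes 1 in 6 as the wedge does, so the slot narrows downwards; it is open down to the bench. Put the foot in 1 to 2 mm to +y of this point. +y is towards the sloped wall
- carrier: Reference cell: navy block 60 (x) by 30 (y) by 72 (z) mm with white tile on top and ends, 300 g, standing loose in the clamp between stop and slot; origin: centre of its underside, 14 mm above the bench. It slides up to 5 mm to -y until it meets the stop; from there the push on the wedge rises by 3 to 6 N per mm of depth
- apple: Red apple, 76 mm wide, a bystander; origin under its centre
- beaker: Glass beaker 70 mm wide, 90 mm tall, a bystander; origin under its centre
- reagent: Amber bottle with blue cap, 60 mm wide, 150 mm tall, a bystander; origin under its centre
- driver: Screwdriver lying on the bench, a bystander
- sample_jar: Jar 56 mm wide, 60 mm tall, a bystander; origin under its centre

How it is judged:
By the outcome, as a careful person would: the job done as asked, in the order asked, and still so for the second after the job is handed in, with the robot touching nothing.
It also fails if it takes over 54 s, if anything falls off the work surface, if the arm or the gripper's body presses on something with over 40 N, if the wrist force passes 120 N, or if a joint passes its speed limit or range.

### The arm

A 6-joint arm with a two-finger parallel gripper is mounted at the origin on the work surface. World frame = base frame: x ahead of the robot, y to its left, z up, the work surface at z = 0. Lengths are in m, angles in rad, forces in N, time in s.
With the tool pointing down it reaches from about 0.375 to 0.975 m from the base axis. Payload 3.8 kg.
Tool frame: the origin (TCP) lies at the very end of the fingers, on their centre line; the grasp point (between the pads) lies 19 mm behind it; z points along the fingers, y is the direction in which the jaws open and shut (so a half turn about z gives the same grasp; the last joint's range is limited). The gripper opens to 85 mm and grips with 20 to 120 N. Pads are 22 mm wide; open, the fingers measure 114 mm over their backs; the gripper's body (76 mm by 85 mm) begins 54 mm behind the grasp point. The pads swing forward as they close: fully open they stand 13 mm farther back than shut.
Start: joints at [1.308, 0.264, 1.604, -0, 1.274, -0.037], TCP at [0.151, 0.658, 0.231] pointing down, gripper open.
Joint ranges: [-2.63, 2.63], [-0.94, 2.18], [0.31, 2.57], [-1.31, 4.45], [0, 2.66], [-2.55, 2.55]. Speed limits (rad/s): [2.57, 2.57, 3.14, 3.14, 3.14, 3.14].

### API

Orientations are given as a rotation vector (axis times angle).
In Python, from workcell import read_state, read_camera, camera_info, finish_job gives the robot as it stands. The module is installed in compiled form; this text tells all that it offers.
- The arm moves only by the tool play_rows, never from a script. Its argument "motion" is a list of rows, each a list of 5 numbers: the shift along the tool's x, y, z in units of 1000 mm (1.0 is 1000 mm), then the turn about the tool's z in units of 2 pi rad (1.0 is 2 pi rad), then the finger opening in mm, from 0 to 85.4. A call has 1 to 5 rows; each row shifts and turns the commanded pose from where the row before left it, along the tool's axes as they then stand; what a row does not reach is not made up. A row lasts 1/8 s, in which the tool goes at most 62.5 mm and 10.7 degrees, less where a joint would pass 70% of its speed; a pose out of reach is approached as far as the arm can. A call with a number of a shift or a turn outside -1 to 1 is refused whole. A call with a gripper value outside its range is refused whole. The fingers move at their own pace and stop on an object; "squeeze" is the grip in N (left out, the last holds). Time passes only in rows, so rows that do not move let the fingers close. It gives the time, the measured TCP pose, the force and the opening at its end, in the units of the state.
- read_state(): the state, without advancing time (a new reading comes with each control period).
- read_camera(name): name is "scene" or "top"; returns the picture (384x512x3 uint8, red, green, blue); there is no depth.
- camera_info(name): a dict with "intrinsics" (3x3 intrinsics, pixels), "dist_coeffs" ([k1, k2, p1, p2, k3] as OpenCV has them; the pictures are not rectified), "pose" (4x4, takes a point from camera to world coordinates). Camera axes: x right, y down, z forward; pixel columns grow to the right and rows downward; lengths in m; the calibration is good to about 2 mm. A picture is of the moment at which its call begins. camera_info takes no time and is no camera call.
- finish_job(): hands the job in, once; it reports no verdict.
The state is a dict: "time": time; "q": joint angles; "joint_vel": joint speeds; "joint_torque": joint torques, N m; "tool_pos": TCP position; "tcp_rot": TCP orientation; "wrist_force": force on the tool from outside, world axes, zero at the start; "torque": the same for the moment, N m; "width": opening from 0.0 (shut) to 1.0 (fully open).
Only numpy, scipy, OpenCV 4.12 (cv2) and the standard library are available. Lean on these libraries where they do the work, as an engineer would, in place of code of your own. Each camera call takes 0.05 s, during which the arm holds its last target. There are 200 camera calls.

## Working session

There is one attempt and no reset: what is moved stays moved. The work goes in short steps, Python scripts to look and compute and a tool call to move; the robot and the scene stay as the last step left them, time stands still between calls to the robot, and variables do not carry over. Pictures are saved under pics/ and viewed, about 8 in all and at most 12, crops included, and the job is handed in when it is done.

Besides the shell and the picture viewer there is one more tool, called after "Emit:" by a JSON object that holds its "api" and its "payload", one argument or row to a line. play_rows: Moves the arm, as the interface text tells. Shifts and turns lie within -1 to 1; 1 stands for 1000 mm of shift or 2 pi rad of turn. Its arguments: {"type":"object","properties":{"motion":{"type":"array","items":{"type":"array","items":{"type":"number"}}},"squeeze":{"type":"number"}},"required":["motion"]}

```bash
mkdir -p pics; cat > h.py <<'E'
import numpy as np, cv2
from workcell import read_state, read_camera, camera_info, finish_job
def shot(n,f):
    im=read_camera(n); cv2.imwrite('pics/'+f,im[:,:,::-1]); return im
def ray(n,uv):
    c=camera_info(n);K=np.array(c['intrinsics']);T=np.array(c['pose'])
    p=cv2.undistortPoints(np.array(uv,float).reshape(-1,1,2),K,np.array(c['dist_coeffs'],float)).reshape(-1,2)
    d=np.c_[p,np.ones(len(p))]@T[:3,:3].T
    return T[:3,3],d
def onplane(n,uv,z):
    o,d=ray(n,uv); return o+d*((z-o[2])/d[:,2])[:,None]
def proj(n,P):
    c=camera_info(n);K=np.array(c['intrinsics']);T=np.linalg.inv(np.array(c['pose']))
    return cv2.projectPoints(np.array(P,float).reshape(-1,1,3),cv2.Rodrigues(T[:3,:3])[0],T[:3,3],K,np.array(c['dist_coeffs'],float))[0].reshape(-1,2)
E
python3 - <<'E'
from h import *
np.set_printoptions(precision=3,suppress=True)
s=shot('scene','s0.png');t=shot('top','t0.png')
for n in('scene','top'): print(camera_info(n))
print(read_state())
cv2.imwrite('pics/t0b.png',cv2.resize(t[:,:,::-1],(800,600),interpolation=cv2.INTER_CUBIC))
cv2.imwrite('pics/s0b.png',cv2.resize(s[:,:,::-1],(800,600),interpolation=cv2.INTER_CUBIC))
E
```

```text
{'intrinsics': array([[403.013,   0.   , 256.361],
       [  0.   , 403.013, 190.163],
       [  0.   ,   0.   ,   1.   ]]), 'dist_coeffs': array([-0.071,  0.   ,  0.   ,  0.   ,  0.   ]), 'pose': array([[ 0.216,  0.751, -0.624,  1.275],
       [ 0.976, -0.173,  0.129, -0.145],
       [-0.01 , -0.637, -0.771,  0.961],
       [ 0.   ,  0.   ,  0.   ,  1.   ]])}
{'intrinsics': array([[380.759,   0.   , 256.655],
       [  0.   , 380.759, 185.978],
       [  0.   ,   0.   ,   1.   ]]), 'dist_coeffs': array([-0.098,  0.   ,  0.   ,  0.   ,  0.   ]), 'pose': array([[ 0.137, -0.97 ,  0.2  ,  0.314],
       [-0.991, -0.135,  0.023, -0.016],
       [ 0.005, -0.201, -0.98 ,  1.233],
       [ 0.   ,  0.   ,  0.   ,  1.   ]])}
{'time': 0.1, 'q': array([ 1.308,  0.265,  1.605,  0.   ,  1.274, -0.037]), 'joint_vel': array([ 0.001, -0.001, -0.005,  0.001, -0.   , -0.   ]), 'joint_torque': array([  0.   , -51.671, -36.859,  -0.   ,   0.006,  -0.   ]), 'tool_pos': array([0.151, 0.657, 0.23 ]), 'tcp_rot': array([-0.354, -3.121,  0.003]), 'wrist_force': array([ 0.091, -0.589, -0.055]), 'torque': array([0.034, 0.025, 0.018]), 'width': 1.0032965115528691}
```

View pics/t0b.png

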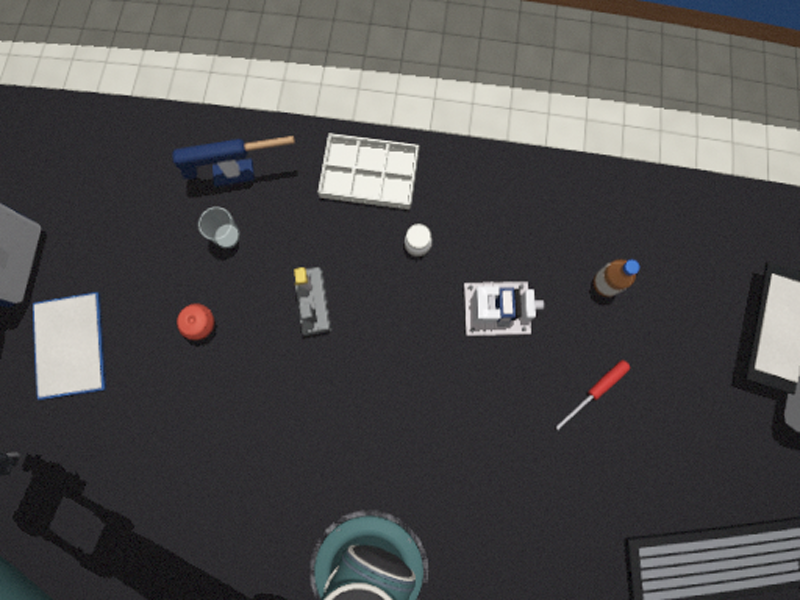

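View pics/s0b.png

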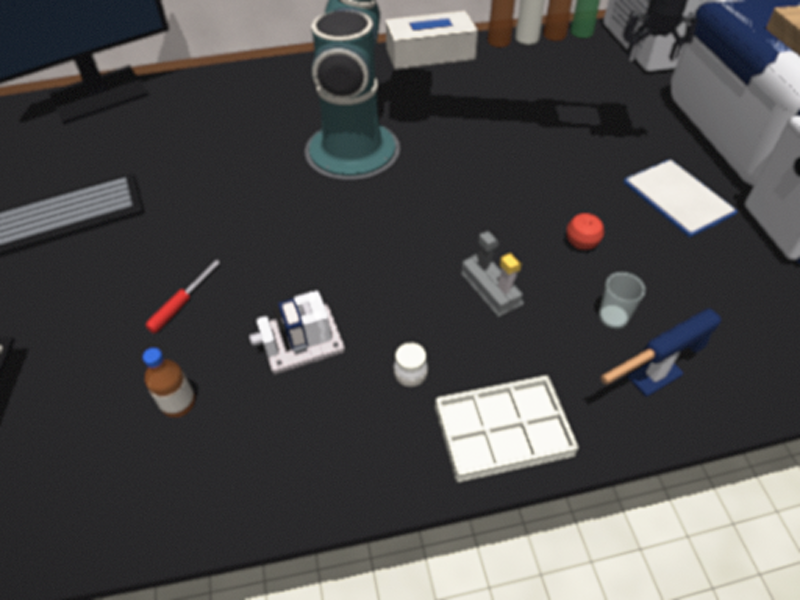

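Top view: yellow head at about (192,176) native, clamp at about (318,197). Scene view: yellow head at about (326,169), clamp at about (190,212). I'll make a zoomed montage.

```bash
python3 - <<'E'
from h import *
s=cv2.imread('pics/s0.png');t=cv2.imread('pics/t0.png')
def c(im,u,v,w=64,h=48):return cv2.resize(im[v:v+h,u:u+w],(400,300),interpolation=cv2.INTER_NEAREST)
a=np.vstack([np.hstack([c(t,170,167),c(t,290,175)]),np.hstack([c(s,290,148),c(s,156,185)])])
cv2.imwrite('pics/m0.png',a)
for n,im in(('top',t),('scene',s)):
    hsv=cv2.cvtColor(im,cv2.COLOR_BGR2HSV)
    m=cv2.inRange(hsv,(18,120,90),(35,255,255)); k,l,st,ce=cv2.connectedComponentsWithStats(m)
    print(n,[(st[i].tolist(),ce[i].round(1).tolist()) for i in range(1,k) if st[i][4]>8])
E
```

```text
top [([188, 171, 9, 11, 78], [191.9, 176.1])]
scene [([320, 162, 14, 13, 127], [326.1, 168.0])]
```

View pics/m0.png

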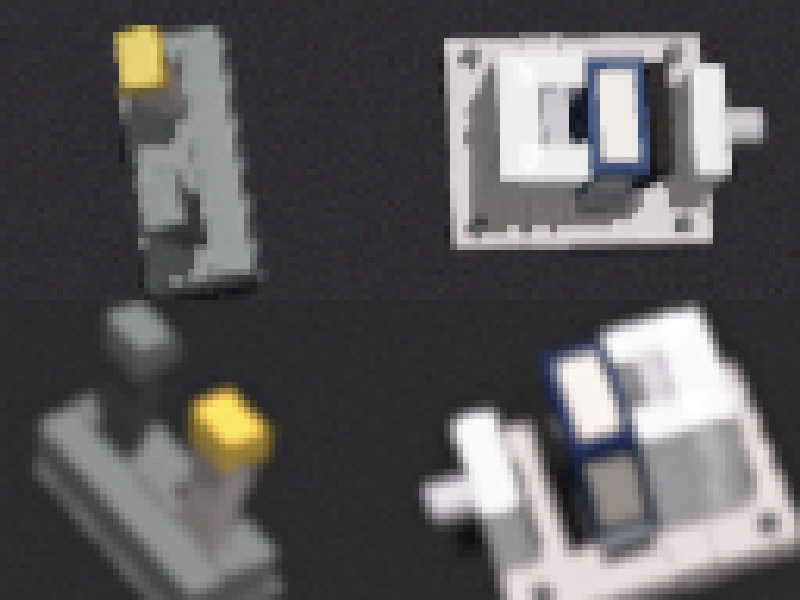

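Montage: top-left shows the yellow head at about (192,176) over the rack's upper pocket. Top-right shows the clamp with the notch at about u 312–320, v 189–197, the cell to its right and the stop with its knob further right, so clamp +y is image-left. Next I'll get larger interpolated crops and first numbers.

```bash
python3 - <<'E'
from h import *
np.set_printoptions(precision=4,suppress=True)
s=cv2.imread('pics/s0.png');t=cv2.imread('pics/t0.png')
def c(im,u,v,w=32,h=24):
    o=cv2.resize(im[v:v+h,u:u+w],(400,300),interpolation=cv2.INTER_CUBIC); return cv2.convertScaleAbs(o,alpha=1.3,beta=15)
cv2.imwrite('pics/m1.png',np.vstack([np.hstack([c(t,180,166),c(t,300,180)]),np.hstack([c(s,312,156),c(s,178,185)])]))
T=lambda x,y:(170+x/6.25-.5,167+y/6.25-.5)
C=lambda x,y:(290+(x-400)/6.25-.5,175+y/6.25-.5)
S=lambda x,y:(156+(x-400)/6.25-.5,185+(y-300)/6.25-.5)
print('head top z.112',onplane('top',[(191.9,176.1)],.112),'scene',onplane('scene',[(326.1,168)],.107))
r=onplane('top',[T(216,26),T(256,276),T(148,290)],.038);print('rack',r,np.linalg.norm(np.diff(r,axis=0),axis=1))
b=onplane('top',[C(444,37),C(452,247),C(713,243)],.014);print('base',b,np.linalg.norm(np.diff(b,axis=0),axis=1))
d=b[0]-b[1];e=b[1]-b[2];print('yaw',np.arctan2(d[1],d[0]),np.arctan2(-e[0],e[1]))
w=onplane('top',[C(500,55),C(498,183),C(590,183),C(592,58),C(648,58),C(644,176)],.086);print('tops',w)
print('rackyaw',np.arctan2(*(r[0]-r[1])[[1,0]]))
E
```

```text
head top z.112 [[0.5464 0.2086 0.112 ]] scene [[0.5479 0.2123 0.107 ]]
rack [[0.5849 0.1874 0.038 ]
 [0.459  0.1459 0.038 ]
 [0.4443 0.1991 0.038 ]] [0.1326 0.0552]
base [[ 0.5996 -0.1148  0.014 ]
 [ 0.4898 -0.1318  0.014 ]
 [ 0.5102 -0.2662  0.014 ]] [0.1111 0.136 ]
yaw 0.15377251433159145 0.15060280059068298
tops [[ 0.5775 -0.1375  0.086 ]
 [ 0.5138 -0.1436  0.086 ]
 [ 0.5199 -0.1884  0.086 ]
 [ 0.5823 -0.1829  0.086 ]
 [ 0.5861 -0.2106  0.086 ]
 [ 0.527  -0.2145  0.086 ]]
rackyaw 0.31838435793394204
```

View pics/m1.png

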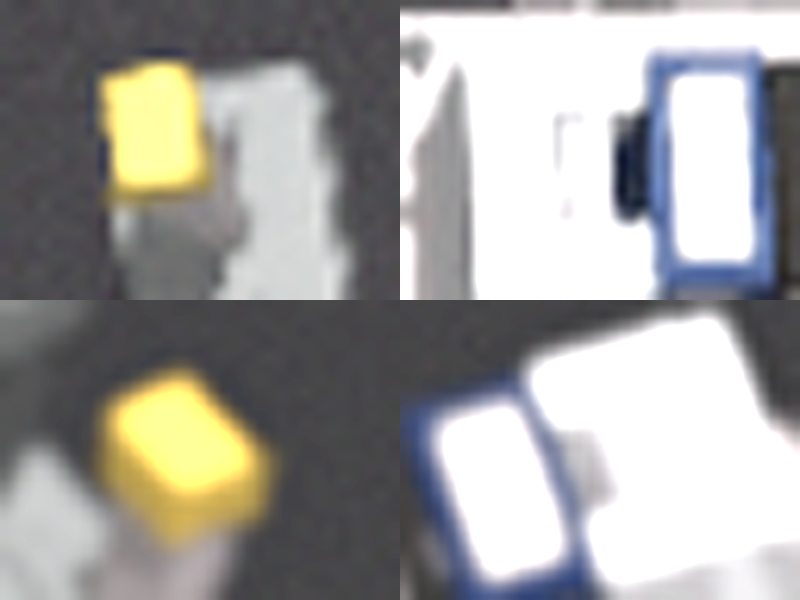

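Head top faces are visible. The yellow extent in y is about 21 mm of 26, so the black stripe lies on the world +y side, hidden against the dark bench. The notch contrast needs raw values.

```bash
python3 - <<'E'
from h import *
np.set_printoptions(precision=4,suppress=True,linewidth=200)
s=cv2.imread('pics/s0.png');t=cv2.imread('pics/t0.png')
print(t[186:200,303:326].mean(2).astype(int)); print(s[190:208,184:208].mean(2).astype(int))
M=lambda x,y:(312+x/12.5-.5,156+(y-300)/12.5-.5)
p=onplane('scene',[M(112,410),M(183,370),M(265,457),M(185,497)],.114);print('scene head',p,p.mean(0),np.linalg.norm(p-np.roll(p,1,0),axis=1))
N=lambda x,y:(180+x/12.5-.5,166+y/12.5-.5)
p=onplane('top',[N(102,75),N(188,63),N(205,182),N(115,192)],.114);print('top head',p,p.mean(0),np.linalg.norm(p-np.roll(p,1,0),axis=1))
def c(im,u,v,w=32,h=24):
    o=cv2.resize(im[v:v+h,u:u+w],(400,300),interpolation=cv2.INTER_CUBIC); return cv2.convertScaleAbs(o.astype(float)-60,alpha=1.25) if 0 else np.clip((o.astype(float)/255)**2.2*255,0,255).astype(np.uint8)
cv2.imwrite('pics/m2.png',np.hstack([c(t,300,180),c(s,178,185)]))
E
```

```text
[[176 113 181 235 237 242 249 250 242 238 238 238 238 237 237 237 157  94 115 201 206 207 208]
 [136 106 175 234 237 241 244 248 242 238 237 237 238 238 237 237 157  93 139 235 235 235 234]
 [119 106 168 235 237 240 242 244 239 209 200 200 222 216 200 199 122  91 145 235 235 235 234]
 [111 106 162 234 237 238 238 239 238 161 173 175 203 184 110  95  37  98 146 235 235 234 235]
 [109 106 152 234 238 237 238 237 238 164 201 202 201 184  93  55  28 104 128 234 235 234 235]
 [108 105 140 237 238 238 237 237 237 165 201 202 201 194  57  32  30 101 108 234 235 235 235]
 [106 106 128 238 238 237 237 237 237 166 201 204 204 203  30  27  33  99 106 235 236 235 234]
 [107 106 123 238 237 238 238 237 237 176 204 206 204 205  34  23  34  99 107 235 235 234 234]
 [106 106 118 238 239 238 237 237 236 192 205 205 204 205  30  31  28 100 110 235 234 234 235]
 [106 105 119 238 239 238 237 238 237 202 189 205 205 205  30  35  34  97 106 224 235 235 234]
 [104 107 106 238 238 239 237 237 236 198 173 205 204 204  66  28  33  86 102 210 235 235 234]
 [105 107 103 238 237 237 240 239 238 196 178 210 208 2
[... 1630 characters left out ...]
 243 244 241 208 131 114 197 247 251 250 248 248 248 246 243 242 239 227 213 192 178]
 [189 238 240 232 225 210 172 112  91 165 240 251 249 246 242 239 230 217 206 198 191 183 170 153]
 [152 202 205 176 157 139 107  78  73 134 210 239 236 230 217 202 184 168 163 169 177 178 170 158]
 [104 135 130 106  90  75  61  53  55  97 158 192 191 178 168 160 154 150 155 165 175 179 173 163]]
scene head [[0.5365 0.1983 0.114 ]
 [0.528  0.2183 0.114 ]
 [0.5583 0.2278 0.114 ]
 [0.566  0.2059 0.114 ]] [0.5472 0.2126 0.114 ] [0.0305 0.0218 0.0317 0.0232]
top head [[0.5583 0.2235 0.114 ]
 [0.5641 0.2032 0.114 ]
 [0.5355 0.1941 0.114 ]
 [0.5301 0.2153 0.114 ]] [0.547 0.209 0.114] [0.0294 0.0211 0.03   0.0219]
```

View pics/m2.png

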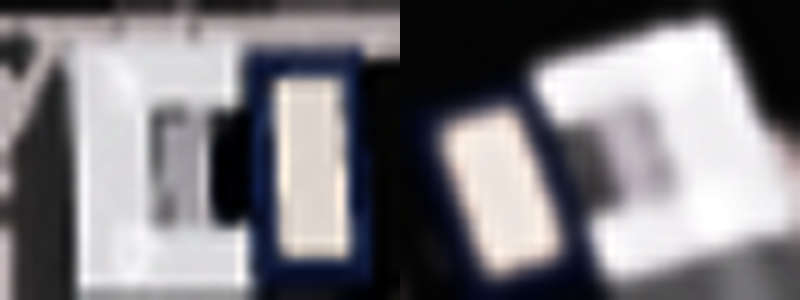

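Gamma-stretched view: a dark void (u 316.5–319.5, v 188.3–197.3 in top) lies between the light wall insert and the navy cell, 3 px ≈ 9 mm wide, which matches the stated mouth. The scene view shows the same void at about (192.5,198).

```bash
python3 - <<'E'
from h import *
np.set_printoptions(precision=4,suppress=True,linewidth=200)
a=onplane('top',[(318,192.5),(316.5,192.5),(319.5,192.5),(318,188.25),(318,197.27)],.086);print('top',a)
b=onplane('scene',[(192.4,198),(190.6,197),(194.2,197)],.086);print('scene',b)
print(proj('scene',a)[0],'cell width chk',np.linalg.norm(a[1]-a[2]),np.linalg.norm(a[3]-a[4]),np.linalg.norm(b[1]-b[2]))
h=np.array([.5463,.2130]);R=cv2.Rodrigues(read_state()['tcp_rot'])[0];print(R)
tgt=np.array([*h,.17]);print('tool shift',R.T@(tgt-read_state()['tool_pos']))
E
```

```text
top [[ 0.5541 -0.1789  0.086 ]
 [ 0.5534 -0.1743  0.086 ]
 [ 0.5547 -0.1835  0.086 ]
 [ 0.5673 -0.1775  0.086 ]
 [ 0.5392 -0.1805  0.086 ]]
scene [[ 0.5546 -0.1773  0.086 ]
 [ 0.5499 -0.1818  0.086 ]
 [ 0.5521 -0.1719  0.086 ]]
[191.7811 197.9704] cell width chk 0.009283690357652922 0.028236173678610955 0.010094941395040389
[[-0.9746  0.2239 -0.0005]
 [ 0.2239  0.9746 -0.002 ]
 [ 0.0001 -0.002  -1.    ]]
tool shift [-0.4848 -0.3443  0.0607]
```

Emit:
{"api": "play_rows", "payload": {
  "motion": [
    [-0.0485,-0.0344,0.003,0,85],
    [-0.0485,-0.0344,0.003,0,85],
    [-0.0485,-0.0344,0.003,0,85],
    [-0.0485,-0.0344,0.003,0,85],
    [-0.0485,-0.0344,0.003,0,85]
  ],
  "squeeze": 30
}}

```text
time: 0.72
tool_pos: [0.3497, 0.4342, 0.2158]
tcp_rot: [-0.353, -3.121, 0.001]
wrist_force: [0.0, 0.7, 0.1]
width: 0.992
```

Emit:
{"api": "play_rows", "payload": {
  "motion": [
    [-0.0485,-0.0344,0.003,0,85],
    [-0.0485,-0.0344,0.003,0,85],
    [-0.0485,-0.0344,0.003,0,85],
    [-0.0485,-0.0344,0.003,0,85],
    [-0.0485,-0.0344,0.003,0,85]
  ]
}}

```text
time: 1.35
tool_pos: [0.5476, 0.2123, 0.2008]
tcp_rot: [-0.354, -3.121, 0.0]
wrist_force: [-0.3, 0.6, 0.5]
width: 0.994
```

Emit:
{"api": "play_rows", "payload": {
  "motion": [
    [0,0,0,-0.0285,70],
    [0,0,0,-0.0285,70],
    [0,0,0,-0.0285,70],
    [0,0,0,0,70]
  ]
}}

```text
time: 1.85
tool_pos: [0.5465, 0.2138, 0.2007]
tcp_rot: [0.484, -3.103, 0.0]
wrist_force: [0.6, 0.6, 0.5]
width: 0.817
```

Emit:
{"api": "play_rows", "payload": {
  "motion": [
    [0,0,0.03,0,60],
    [0,0,0.03,0,60],
    [0,0,0.03,0,60],
    [0,0,0.027,0,60],
    [0,0,0,0,60]
  ]
}}

```text
time: 2.48
tool_pos: [0.5442, 0.2133, 0.0814]
tcp_rot: [0.482, -3.098, 0.002]
wrist_force: [-0.8, 0.3, 0.2]
width: 0.703
```

```bash
python3 - <<'E'
from h import *
s=shot('scene','s1.png')[:,:,::-1];t=shot('top','t1.png')[:,:,::-1]
def c(im,u,v,w=64,h=96):return cv2.resize(im[v:v+h,u:u+w],(400,600),interpolation=cv2.INTER_CUBIC)
cv2.imwrite('pics/m3.png',np.hstack([c(t,160,125),c(s,294,110)]))
E
```

```text
(no output)
```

View pics/m3.png

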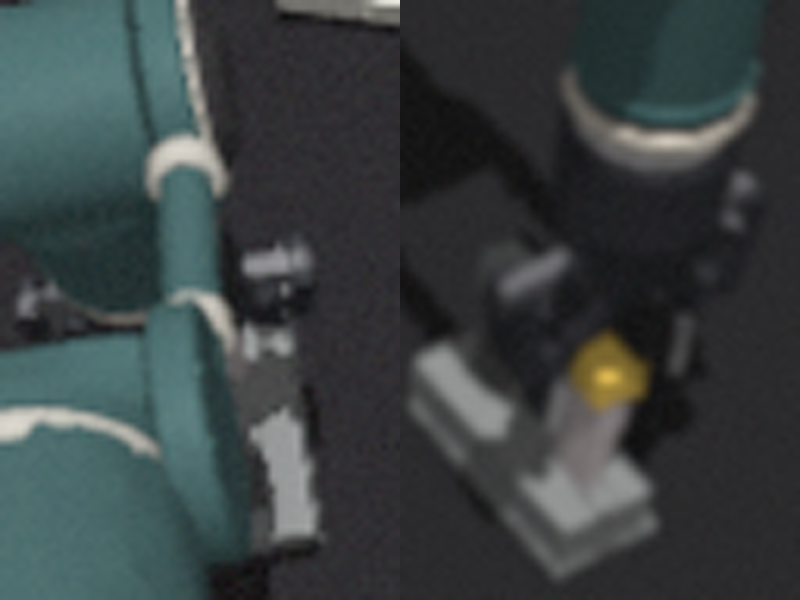

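Scene view: the yellow head at about (392,168) sits between the two fingers, with the spare well clear. Closing.

Emit:
{"api": "play_rows", "payload": {
  "motion": [
    [0,0,0,0,40],
    [0,0,0,0,30],
    [0,0,0,0,20],
    [0,0,0,0,15],
    [0,0,0,0,15]
  ],
  "squeeze": 40
}}

```text
time: 3.2
tool_pos: [0.5482, 0.2136, 0.0859]
tcp_rot: [-0.487, 3.101, -0.001]
wrist_force: [0.1, -3.6, 5.7]
width: 0.304
```

Emit:
{"api": "play_rows", "payload": {
  "motion": [
    [0,0,0,0,15],
    [0,0,0,0,15]
  ]
}}

```text
time: 3.45
tool_pos: [0.5482, 0.2136, 0.0859]
tcp_rot: [-0.487, 3.101, -0.001]
wrist_force: [0.1, -4.0, 6.2]
width: 0.301
```

Emit:
{"api": "play_rows", "payload": {
  "motion": [
    [0,0,-0.005,0,15],
    [0,0,-0.02,0,15],
    [0,0,-0.035,0,15],
    [0,0,-0.04,0,15],
    [0,0,-0.03,0,15]
  ]
}}

```text
time: 4.08
tool_pos: [0.547, 0.2149, 0.2175]
tcp_rot: [-0.487, 3.102, 0.003]
wrist_force: [1.4, -0.0, -1.0]
width: 0.299
```

Emit:
{"api": "play_rows", "payload": {
  "motion": [
    [0,0,0,0.013,15],
    [0,0,0,0.012,15],
    [0,0,0,0,15]
  ]
}}

```text
time: 4.45
tool_pos: [0.5466, 0.2146, 0.2154]
tcp_rot: [-0.244, 3.132, 0.002]
wrist_force: [1.0, 0.0, -2.2]
width: 0.3
```

```bash
python3 - <<'E'
from h import *
np.set_printoptions(precision=4,suppress=True)
st=read_state();R=cv2.Rodrigues(st['tcp_rot'])[0];print(st['tool_pos'],st['wrist_force'],st['width'],'yaw',np.arctan2(-R[0,1],R[1,1]))
y=np.array([-np.sin(.152),np.cos(.152)])
m=np.array([.5543,-.178]); tgt=m+y*.007   # head centre is 7mm +y of foot centre
print(R.T@(np.array([*tgt,.22])-st['tool_pos']), tgt)
E
```

```text
[0.5466 0.2146 0.2154] [ 0.9784  0.0432 -2.1776] 0.2997778016987425 yaw 0.15523107277511
[ 0.053  -0.382  -0.0051] [ 0.5532 -0.1711]
```

Emit:
{"api": "play_rows", "payload": {
  "motion": [
    [0.0076,-0.0546,0,0,15],
    [0.0076,-0.0546,0,0,15],
    [0.0076,-0.0546,0,0,15],
    [0.0076,-0.0546,0,0,15],
    [0.0076,-0.0546,0,0,15]
  ]
}}

```text
time: 5.08
tool_pos: [0.551, -0.0629, 0.2149]
tcp_rot: [-0.245, 3.131, 0.001]
wrist_force: [0.6, -0.4, -1.2]
width: 0.298
```

Emit:
{"api": "play_rows", "payload": {
  "motion": [
    [0.0075,-0.0546,0,0,15],
    [0.0075,-0.0544,0,0,15],
    [0,0,0.012,0,15],
    [0,0,0.012,0,15],
    [0,0,0,0,15]
  ]
}}

```text
time: 5.7
tool_pos: [0.5518, -0.1697, 0.1883]
tcp_rot: [0.245, -3.129, -0.003]
wrist_force: [0.3, 0.6, -0.8]
width: 0.297
```

```bash
python3 - <<'E'
from h import *
np.set_printoptions(precision=4,suppress=True)
s=shot('scene','s2.png')[:,:,::-1];t=shot('top','t2.png')[:,:,::-1]
print(read_state()['tool_pos'])
def c(im,u,v,w=48,h=72):return cv2.resize(im[v:v+h,u:u+w],(400,600),interpolation=cv2.INTER_CUBIC)
cv2.imwrite('pics/m4.png',np.hstack([c(t,295,150),c(s,168,155)]))
E
```

```text
[ 0.553  -0.1701  0.1899]
```

View pics/m4.png

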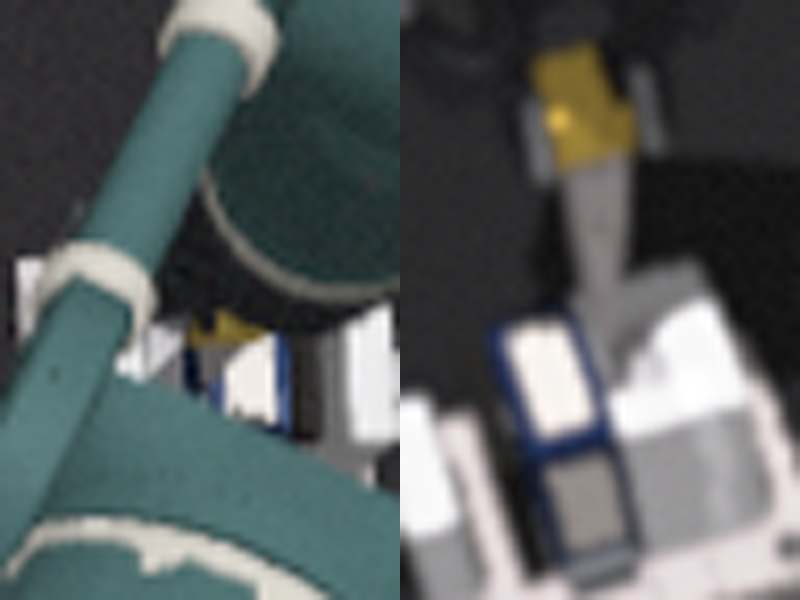

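```bash
python3 - <<'E'
from h import *
np.set_printoptions(precision=1,suppress=True)
a=.155;Rz=np.array([[np.cos(a),-np.sin(a),0],[np.sin(a),np.cos(a),0],[0,0,1]])
tcp=read_state()['tool_pos'];f=tcp-Rz@[0,.007,0];f[2]-=.078;print(f*1000)
P=np.array([[14,-6,85],[14,20,85],[14,-6,107],[14,20,107],[12,-2.5,85],[12,16.7,85],[12,-2.5,0],[12,2.5,0],[12,2.7,30],[12,-2.5,30],[12,7.5,30]])/1000
q=proj('scene',f+P@Rz.T); print((np.c_[(q[:,0]+.5-168)*8.333+400,(q[:,1]+.5-155)*8.333]))
s=cv2.imread('pics/s2.png').mean(2).astype(int);print(s[176:206,183:202])
E
```

```text
[ 554.1 -177.   111.9]
[[553.5 174.5]
 [635.3 150.9]
 [542.9 125.9]
 [626.1 102.2]
 [562.8 166.8]
 [623.2 149.4]
 [600.  340.8]
 [614.8 336.4]
 [603.1 277.2]
 [587.4 281.8]
 [617.6 272.9]]
[[ 53  76  85  74  83 104 118 122 121 123 126 114  76  31  22  20  19  22
   21]
 [ 46  53  57  51  70 103 122 126 127 127 128 116  75  33  20  20  22  19
   21]
 [ 41  41  35  33  60  97 119 127 126 127 127 114  72  30  18  19  21  22
   20]
 [ 42  41  28  23  54  93 118 126 126 126 127 114  69  28  17  21  16  21
   22]
 [ 42  37  25  20  47  87 115 125 124 124 126 113  72  26  20  22  21  24
   20]
 [ 43  36  24  20  41  82 110 123 121 122 125 111  68  28  20  21  19  22
   21]
 [ 40  30  22  16  36  73 108 121 119 118 121 106  65  28  16  20  19  20
   24]
 [ 39  29  20  21  33  66 102 123 126 124 120 101  58  25  19  20  20  21
   20]
 [ 37  25  19  15  27  58  95 121 130 127 121  97  55  21  18  18  19  21
   22]
 [ 30  23  20  16  23  50  89 116 131 129 122  95  55  21  19  23  27  26
   33]
 [ 31  22  18  20  20  42  79 112 127 131 121  91  48  30  34  48  53  56
   67]
 [ 33  24  20  23  2
[... 819 characters left out ...]
 101 129 131 105  96 121 156 180 204 228 245
  248]
 [242 243 243 244 244 233 158 101 121 133 115 103 141 192 209 207 217 240
  248]
 [240 244 243 243 244 238 182 107 106 129 120 112 154 206 220 212 216 237
  249]
 [234 244 243 243 244 241 212 133  96 119 123 127 169 215 225 221 224 241
  252]
 [219 242 244 243 243 244 234 162 100 112 147 170 202 232 238 235 239 246
  253]
 [191 238 244 243 243 245 239 184 109 126 192 230 238 245 247 246 247 249
  252]
 [170 235 245 244 243 245 243 203 125 132 213 248 249 249 249 248 248 248
  250]
 [143 221 244 245 243 244 241 208 133 114 195 247 251 250 249 248 248 246
  243]
 [113 188 238 241 232 226 212 171 113  90 166 240 251 249 247 243 239 230
  217]]
```

Scene view: the wedge is upright, slope on the right (wall side), and its blade reads about 1 px (2–3 mm) right of where the TCP predicts. I'll shift about 1.7 mm to −y and feel down.

Emit:
{"api": "play_rows", "payload": {
  "motion": [
    [0,-0.0017,0,0,15],
    [0,0,0.01,0,15],
    [0,0,0.01,0,15],
    [0,0,0,0,15]
  ]
}}

```text
time: 6.3
tool_pos: [0.5522, -0.1728, 0.1685]
tcp_rot: [0.242, -3.129, -0.002]
wrist_force: [-0.0, 0.3, -1.3]
width: 0.296
```

Emit:
{"api": "play_rows", "payload": {
  "motion": [
    [0,0,0.003,0,15],
    [0,0,0.003,0,15],
    [0,0,0,0,15]
  ]
}}

```text
time: 6.68
tool_pos: [0.5536, -0.1734, 0.1646]
tcp_rot: [-0.242, 3.132, -0.0]
wrist_force: [-0.2, 0.4, 0.1]
width: 0.301
```

Emit:
{"api": "play_rows", "payload": {
  "motion": [
    [0,0,0.003,0,15],
    [0,0,0,0,15]
  ]
}}

```text
time: 6.92
tool_pos: [0.5549, -0.1738, 0.1643]
tcp_rot: [-0.242, 3.129, -0.003]
wrist_force: [-1.8, 0.7, 9.5]
width: 0.298
```

Contact at foot z≈86 mm: it is on a top surface. I'll look and read the moment.

```bash
python3 - <<'E'
from h import *
np.set_printoptions(precision=3,suppress=True)
s=shot('scene','s3.png')[:,:,::-1];t=shot('top','t3.png')[:,:,::-1];st=read_state();print(st['tool_pos'],st['wrist_force'],st['torque'])
c=lambda im,u,v,w,h,W:cv2.resize(im[v:v+h,u:u+w],(W,600),interpolation=cv2.INTER_CUBIC)
cv2.imwrite('pics/m5.png',np.hstack([cv2.convertScaleAbs(c(s,178,160,40,50,480),alpha=1.2),c(t,305,180,24,45,320)]))
E
```

```text
[ 0.555 -0.174  0.164] [-2.103  1.139  9.71 ] [ 0.094  0.548 -0.054]
```

View pics/m5.png

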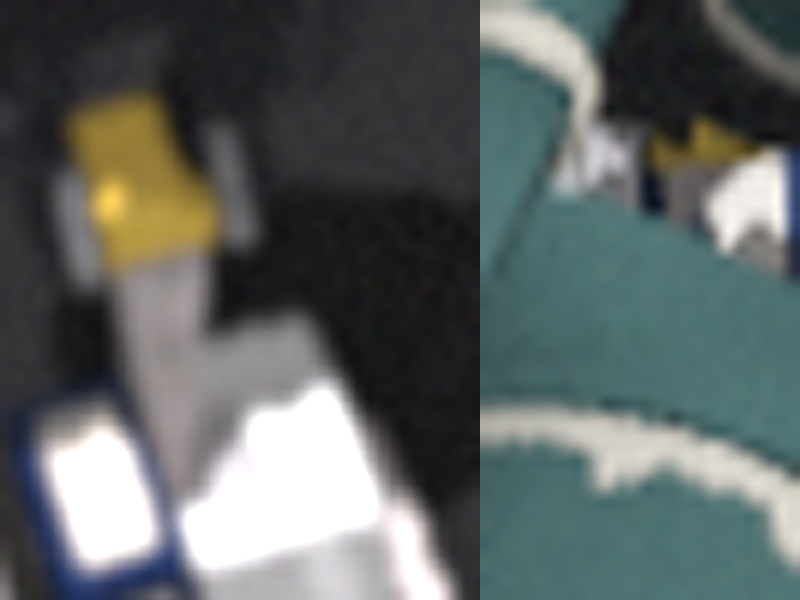

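```bash
python3 - <<'E'
from h import *
np.set_printoptions(precision=1,suppress=True,linewidth=220)
a=.152;Rz=np.array([[np.cos(a),-np.sin(a),0],[np.sin(a),np.cos(a),0],[0,0,1]])
m=np.array([.5546,-.1773,.086])
P=onplane('scene',[(192.3,200.3),(191.3,200.6),(193.2,200.0)],.086);print((P-m)@Rz*1000)
q=proj('scene',m+np.array([[15,-4.5,0],[15,4.5,0],[12,-2.5,0],[12,2.5,0],[-15,4.5,0]])/1000@Rz.T);print(q)
for f in('s0','s3'):
    print(cv2.imread(f'pics/{f}.png').mean(2).astype(int)[192:206,186:200])
E
```

```text
[[ 7.7 -2.4  0. ]
 [ 7.7 -5.2 -0. ]
 [ 7.6  0.2 -0. ]]
[[192.3 202.4]
 [195.4 201.5]
 [192.7 201.4]
 [194.4 200.9]
 [192.5 193.7]]
[[ 98  94 149 231 251 251 249 247 246 242 240 241 249 252]
 [166 136 122 192 245 248 243 240 236 230 223 222 238 248]
 [227 185 120 149 217 230 219 219 223 221 216 208 224 244]
 [243 220 140 109 152 170 170 182 209 221 219 209 218 243]
 [245 235 172 102 107 137 147 162 196 220 222 216 218 237]
 [244 241 208 129  99 132 144 146 179 214 223 219 215 225]
 [243 245 232 157  99 121 139 138 165 205 220 219 207 215]
 [243 244 238 181 107 103 128 130 150 190 215 217 210 215]
 [242 244 241 211 133  96 117 127 145 181 218 223 220 224]
 [243 243 244 233 162  99 111 150 175 204 230 236 235 239]
 [243 243 244 239 186 109 125 192 229 237 244 247 246 247]
 [244 243 245 243 204 126 131 213 247 249 249 249 248 248]
 [244 243 244 241 208 131 114 197 247 251 250 248 248 248]
 [240 232 225 210 172 112  91 165 240 251 249 246 242 239]]
[[ 44  40  54  88 115 123 124 125 122 120 118 117 119 122]
 [ 73  59  50  79 110 125 128 127 121 112 109 111 124 143]
 [117  91  56  71 105 123 129 129 115 105 101 109 150 199]
 [173 144  91  70  99 122 129 125 111 100  96 117 180 241]
 [228 204 147  93  91 117 125 121 107  98 104 136 196 242]
 [245 240 205 128  88 110 123 118 104 106 131 170 202 228]
 [246 246 234 158  95 105 121 117 104 125 169 202 207 218]
 [243 245 237 182 110 101 117 114 112 149 197 217 213 216]
 [243 243 241 212 136  94 110 115 124 169 215 225 221 224]
 [243 243 244 233 166 100 109 139 164 202 232 237 236 239]
 [243 243 245 238 187 110 123 187 226 237 246 247 246 246]
 [243 243 245 243 205 126 131 213 247 249 249 249 249 248]
 [245 243 244 242 208 132 114 196 247 251 250 249 248 248]
 [242 233 228 211 171 113  92 165 239 251 249 246 243 238]]
```

The tip seems to sit about 3–4 mm towards −x of the mouth centre, so it is likely on the −x guide. Lift, shift +x by 3 mm (tool −x), and probe.

Emit:
{"api": "play_rows", "payload": {
  "motion": [
    [0,0,-0.005,0,15],
    [-0.003,0,0,0,15],
    [0,0,0.003,0,15],
    [0,0,0.002,0,15],
    [0,0,0,0,15]
  ]
}}

```text
time: 7.65
tool_pos: [0.5557, -0.1726, 0.1602]
tcp_rot: [0.242, -3.13, -0.001]
wrist_force: [-0.2, 0.1, -0.1]
width: 0.297
```

```bash
python3 -c "
from h import *
st=read_state();print(st['tool_pos'],st['wrist_force'],st['torque'])"
```

```text
[ 0.55565892 -0.17262237  0.16015624] [-0.23510615  0.11546851 -0.11877247] [-0.01989582  0.03396524 -0.00530049]
```

No force and the tool is deeper, so the foot is in the mouth. Continue down with feel.

Emit:
{"api": "play_rows", "payload": {
  "motion": [
    [0,0,0.003,0,15],
    [0,0,0.003,0,15],
    [0,0,0,0,15]
  ]
}}

```text
time: 8.02
tool_pos: [0.556, -0.1727, 0.1546]
tcp_rot: [0.242, -3.131, -0.001]
wrist_force: [0.5, 0.1, -1.7]
width: 0.298
```

Emit:
{"api": "play_rows", "payload": {
  "motion": [
    [0,0,0.003,0,15],
    [0,0,0.003,0,15],
    [0,0,0,0,15]
  ]
}}

```text
time: 8.4
tool_pos: [0.5561, -0.1727, 0.1488]
tcp_rot: [0.242, -3.132, -0.0]
wrist_force: [-0.3, -0.1, -1.7]
width: 0.3
```

Emit:
{"api": "play_rows", "payload": {
  "motion": [
    [0,0,0.003,0,15],
    [0,0,0.003,0,15],
    [0,0,0.002,0,15],
    [0,0,0,0,15]
  ]
}}

```text
time: 8.9
tool_pos: [0.5562, -0.1728, 0.1409]
tcp_rot: [0.242, -3.132, -0.0]
wrist_force: [-0.2, 0.7, -1.0]
width: 0.297
```

Emit:
{"api": "play_rows", "payload": {
  "motion": [
    [0,0,0.002,0,15],
    [0,0,0.002,0,15],
    [0,0,0,0,15]
  ]
}}

```text
time: 9.28
tool_pos: [0.5564, -0.173, 0.1372]
tcp_rot: [-0.242, 3.132, -0.001]
wrist_force: [1.2, 0.3, -2.0]
width: 0.298
```

Emit:
{"api": "play_rows", "payload": {
  "motion": [
    [0,0,0.002,0,15],
    [0,0,0.002,0,15],
    [0,0,0,0,15]
  ]
}}

```text
time: 9.65
tool_pos: [0.5568, -0.1734, 0.1335]
tcp_rot: [-0.242, 3.131, -0.002]
wrist_force: [1.3, -1.9, -0.1]
width: 0.298
```

Emit:
{"api": "play_rows", "payload": {
  "motion": [
    [0,-0.0005,0.0015,0,15],
    [0,-0.0004,0.0015,0,15],
    [0,0,0,0,15]
  ]
}}

```text
time: 10.02
tool_pos: [0.5568, -0.174, 0.1305]
tcp_rot: [-0.242, 3.132, -0.001]
wrist_force: [0.8, -2.8, 2.7]
width: 0.299
```

Emit:
{"api": "play_rows", "payload": {
  "motion": [
    [0,-0.0003,0.0015,0,15],
    [0,-0.0003,0.0015,0,15],
    [0,0,0,0,15]
  ]
}}

```text
time: 10.4
tool_pos: [0.5573, -0.1744, 0.1283]
tcp_rot: [-0.242, 3.131, -0.001]
wrist_force: [-0.6, -1.6, 5.4]
width: 0.3
```

Emit:
{"api": "play_rows", "payload": {
  "motion": [
    [0,-0.0002,0.001,0,15],
    [0,0,0,0,15],
    [0,0,0,0,15]
  ]
}}

```text
time: 10.78
tool_pos: [0.5574, -0.1745, 0.1277]
tcp_rot: [-0.242, 3.131, -0.0]
wrist_force: [-1.3, -0.3, 7.8]
width: 0.3
```

Emit:
{"api": "play_rows", "payload": {
  "motion": [
    [0,-0.0002,0.001,0,15],
    [0,0,0,0,15],
    [0,0,0,0,15]
  ]
}}

```text
time: 11.15
tool_pos: [0.5575, -0.1747, 0.1266]
tcp_rot: [-0.242, 3.13, -0.0]
wrist_force: [-1.2, -0.6, 7.2]
width: 0.296
```

Emit:
{"api": "play_rows", "payload": {
  "motion": [
    [0,-0.0002,0.001,0,15],
    [0,0,0,0,15],
    [0,0,0,0,15]
  ]
}}

```text
time: 11.52
tool_pos: [0.5576, -0.1749, 0.1255]
tcp_rot: [-0.242, 3.13, -0.0]
wrist_force: [0.2, -0.2, 7.0]
width: 0.296
```

Emit:
{"api": "play_rows", "payload": {
  "motion": [
    [0,-0.0002,0.001,0,15],
    [0,0,0,0,15],
    [0,0,0,0,15]
  ]
}}

```text
time: 11.9
tool_pos: [0.5576, -0.1751, 0.1244]
tcp_rot: [-0.242, 3.13, -0.0]
wrist_force: [0.6, 0.0, 5.4]
width: 0.293
```

Emit:
{"api": "play_rows", "payload": {
  "motion": [
    [0,-0.0002,0.001,0,15],
    [0,-0.0002,0.001,0,15],
    [0,0,0,0,15]
  ]
}}

```text
time: 12.28
tool_pos: [0.5577, -0.1754, 0.1228]
tcp_rot: [-0.242, 3.13, -0.0]
wrist_force: [-0.1, -0.1, 8.6]
width: 0.298
```

Emit:
{"api": "play_rows", "payload": {
  "motion": [
    [0,-0.0002,0.001,0,15],
    [0,-0.0002,0.001,0,15],
    [0,0,0,0,15]
  ]
}}

```text
time: 12.65
tool_pos: [0.5581, -0.1758, 0.1214]
tcp_rot: [-0.241, 3.13, -0.0]
wrist_force: [-0.4, -0.1, 11.6]
width: 0.295
```

Resistance is now rising (11.6 N). Release and press straight down on the head with closed fingertips for a clean reading.

Emit:
{"api": "play_rows", "payload": {
  "motion": [
    [0,0,0,0,30],
    [0,0,0,0,40],
    [0,0,0,0,60],
    [0,0,0,0,60],
    [0,0,0,0,60]
  ]
}}

```text
time: 13.28
tool_pos: [0.5567, -0.1758, 0.119]
tcp_rot: [0.242, -3.132, -0.0]
wrist_force: [0.4, -0.6, -0.0]
width: 0.703
```

Emit:
{"api": "play_rows", "payload": {
  "motion": [
    [0,0,-0.02,0,60],
    [0,0,-0.03,0,60],
    [0,0,-0.02,0,60],
    [0,0,0,0,0],
    [0,0,0,0,0]
  ]
}}

```text
time: 13.9
tool_pos: [0.5564, -0.1757, 0.1888]
tcp_rot: [0.242, -3.132, -0.001]
wrist_force: [0.0, 0.4, -0.2]
width: 0.285
```

Emit:
{"api": "play_rows", "payload": {
  "motion": [
    [0,0,0,0,0],
    [0,0,0,0,0],
    [0,0,0,0,0]
  ]
}}

```text
time: 14.28
tool_pos: [0.5566, -0.1758, 0.1886]
tcp_rot: [0.242, -3.131, -0.001]
wrist_force: [-0.4, 0.0, 0.9]
width: 0.0
```

```bash
python3 - <<'E'
from h import *
np.set_printoptions(precision=4,suppress=True)
s=shot('scene','s4.png')[:,:,::-1];t=shot('top','t4.png')[:,:,::-1];st=read_state();print(st['tool_pos'],st['wrist_force'],st['width'])
c=lambda im,u,v,w,h,W:cv2.resize(im[v:v+h,u:u+w],(W,600),interpolation=cv2.INTER_CUBIC)
cv2.imwrite('pics/m6.png',np.hstack([c(s,172,160,48,60,480),c(t,305,170,24,45,320)]))
m=cv2.inRange(cv2.cvtColor(s,cv2.COLOR_BGR2HSV),(18,120,60),(35,255,255));k,l,S,ce=cv2.connectedComponentsWithStats(m);print(S[1:].tolist(),ce[1:])
E
```

```text
[ 0.5567 -0.1758  0.1889] [-0.0354  0.3176 -0.2901] 0.0007831790635989807
[[382, 9, 1, 1, 1], [184, 180, 13, 14, 129]] [[382.       9.    ]
 [190.0233 186.2326]]
```

View pics/m6.png

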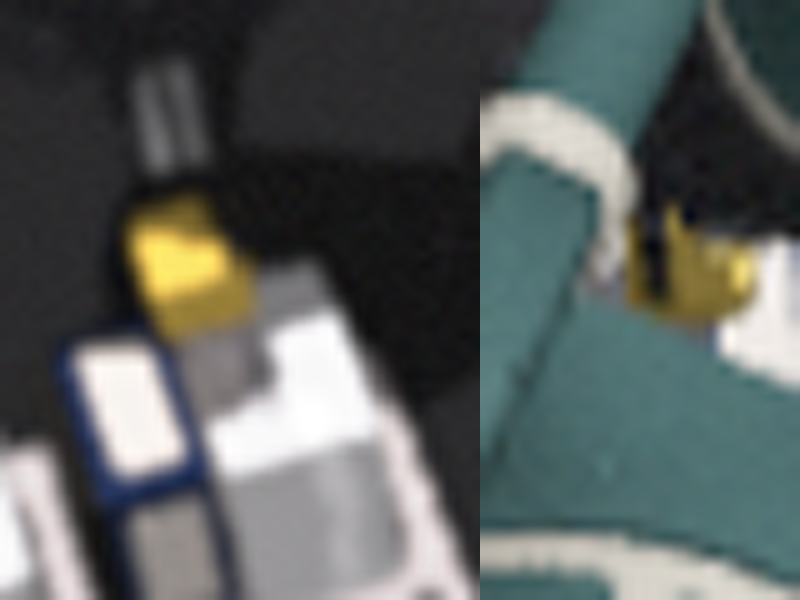

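Scene/top view: the wedge stands in the slot with the stripe on the wall side (top crop (655,250)) and the closed fingertips directly above the head. Press down.

Emit:
{"api": "play_rows", "payload": {
  "motion": [
    [0.002,0,0.012,0,0],
    [0,0,0.012,0,0],
    [0,0,0.007,0,0],
    [0,0,0.002,0,0],
    [0,0,0,0,0]
  ]
}}

```text
time: 15.0
tool_pos: [0.5549, -0.1762, 0.1561]
tcp_rot: [0.242, -3.132, -0.0]
wrist_force: [-0.5, -0.4, 0.1]
width: -0.001
```

Emit:
{"api": "play_rows", "payload": {
  "motion": [
    [0,0,0.0015,0,0],
    [0,0,0.0015,0,0],
    [0,0,0,0,0]
  ]
}}

```text
time: 15.38
tool_pos: [0.5549, -0.1762, 0.1533]
tcp_rot: [-0.242, 3.132, -0.0]
wrist_force: [0.5, 0.2, 0.0]
width: 0.0
```

Emit:
{"api": "play_rows", "payload": {
  "motion": [
    [0,0,0.001,0,0],
    [0,0,0,0,0]
  ]
}}

```text
time: 15.62
tool_pos: [0.5548, -0.1761, 0.1522]
tcp_rot: [0.242, -3.132, -0.0]
wrist_force: [-0.6, -0.2, 0.8]
width: -0.001
```

Emit:
{"api": "play_rows", "payload": {
  "motion": [
    [0,0,0.001,0,0],
    [0,0,0,0,0]
  ]
}}

```text
time: 15.88
tool_pos: [0.5548, -0.1762, 0.1512]
tcp_rot: [0.242, -3.132, -0.0]
wrist_force: [-1.1, -0.4, -0.0]
width: 0.005
```

Emit:
{"api": "play_rows", "payload": {
  "motion": [
    [0,0,0.001,0,0],
    [0,0,0,0,0]
  ]
}}

```text
time: 16.12
tool_pos: [0.5548, -0.1762, 0.1502]
tcp_rot: [0.242, -3.132, -0.0]
wrist_force: [0.5, -0.1, -0.2]
width: 0.0
```

Emit:
{"api": "play_rows", "payload": {
  "motion": [
    [0,0,0.001,0,0],
    [0,0,0,0,0]
  ]
}}

```text
time: 16.38
tool_pos: [0.555, -0.1762, 0.1494]
tcp_rot: [-0.242, 3.132, -0.0]
wrist_force: [-0.4, -0.7, 0.4]
width: -0.001
```

Emit:
{"api": "play_rows", "payload": {
  "motion": [
    [0,0,0.001,0,0],
    [0,0,0,0,0]
  ]
}}

```text
time: 16.62
tool_pos: [0.5554, -0.1762, 0.1492]
tcp_rot: [-0.242, 3.131, -0.0]
wrist_force: [-1.6, 1.2, 5.7]
width: 0.003
```

Emit:
{"api": "play_rows", "payload": {
  "motion": [
    [0,0,0.001,0,0],
    [0,0,0,0,0]
  ]
}}

```text
time: 16.88
tool_pos: [0.5557, -0.1763, 0.149]
tcp_rot: [-0.242, 3.13, -0.001]
wrist_force: [-1.8, 0.9, 9.3]
width: 0.001
```

Emit:
{"api": "play_rows", "payload": {
  "motion": [
    [0,0,0.001,0,0],
    [0,0,0,0,0]
  ]
}}

```text
time: 17.12
tool_pos: [0.556, -0.1763, 0.1486]
tcp_rot: [-0.242, 3.13, -0.001]
wrist_force: [-2.6, 1.7, 10.4]
width: -0.001
```

Emit:
{"api": "play_rows", "payload": {
  "motion": [
    [0,0,0.001,0,0],
    [0,0,0,0,0]
  ]
}}

```text
time: 17.38
tool_pos: [0.5563, -0.1764, 0.1482]
tcp_rot: [-0.242, 3.129, -0.001]
wrist_force: [-2.3, 2.7, 12.0]
width: 0.003
```

Emit:
{"api": "play_rows", "payload": {
  "motion": [
    [0,0,0.0007,0,0],
    [0,0,0,0,0]
  ]
}}

```text
time: 17.62
tool_pos: [0.5564, -0.1764, 0.148]
tcp_rot: [-0.242, 3.129, -0.002]
wrist_force: [-3.1, 2.8, 13.9]
width: 0.001
```

Emit:
{"api": "play_rows", "payload": {
  "motion": [
    [0,0,0.0005,0,0],
    [0,0,0,0,0]
  ]
}}

```text
time: 17.88
tool_pos: [0.5565, -0.1764, 0.1478]
tcp_rot: [-0.242, 3.128, -0.002]
wrist_force: [-3.4, 2.2, 16.3]
width: 0.0
```

Emit:
{"api": "play_rows", "payload": {
  "motion": [
    [0,0,0,0,0]
  ]
}}

```text
time: 18.0
tool_pos: [0.5566, -0.1764, 0.1478]
tcp_rot: [-0.242, 3.128, -0.002]
wrist_force: [-3.7, 2.1, 16.1]
width: -0.003
```

Emit:
{"api": "play_rows", "payload": {
  "motion": [
    [0,0,0,0,0]
  ]
}}

```text
time: 18.12
tool_pos: [0.5565, -0.1764, 0.1478]
tcp_rot: [-0.242, 3.128, -0.002]
wrist_force: [-3.7, 2.0, 15.0]
width: 0.0
```

Push is steady at about 15–16 N. Lift off, back away, and look.

Emit:
{"api": "play_rows", "payload": {
  "motion": [
    [0,0,-0.004,0,0],
    [0,0,-0.006,0,0],
    [0,0,-0.03,0,0],
    [0,0,-0.05,0,0],
    [0,0,-0.05,0,0]
  ]
}}

```text
time: 18.75
tool_pos: [0.5542, -0.176, 0.2843]
tcp_rot: [0.242, -3.13, -0.001]
wrist_force: [0.6, -0.3, 0.0]
width: 0.0
```

Emit:
{"api": "play_rows", "payload": {
  "motion": [
    [0,0.06,0,0,0],
    [0,0.06,0,0,0],
    [0,0.06,0,0,0],
    [0,0.06,0,0,0],
    [0,0,0,0,0]
  ]
}}

```text
time: 19.38
tool_pos: [0.5169, 0.0646, 0.2837]
tcp_rot: [0.251, -3.131, -0.002]
wrist_force: [0.5, -0.4, -0.6]
width: 0.001
```

```bash
python3 - <<'E'
from h import *
np.set_printoptions(precision=4,suppress=True)
s=shot('scene','s5.png')[:,:,::-1];t=shot('top','t5.png')[:,:,::-1];st=read_state();print(st['tool_pos'],st['wrist_force'])
c=lambda im,u,v,w,h:cv2.resize(im[v:v+h,u:u+w],(400,500),interpolation=cv2.INTER_CUBIC)
cv2.imwrite('pics/m7.png',np.hstack([c(s,168,170,48,60),c(t,295,165,48,60)]))
for n,im in(('scene',s),('top',t)):
    m=cv2.inRange(cv2.cvtColor(im,cv2.COLOR_BGR2HSV),(18,120,60),(35,255,255));k,l,S,ce=cv2.connectedComponentsWithStats(m)
    i=1+np.argmax(S[1:,4]);print(n,S[i],ce[i],onplane(n,[ce[i]],.145))
E
```

```text
[0.5177 0.0613 0.2837] [-0.7575  0.1433 -0.0398]
scene [184 180  12  14 121] [189.9917 186.4132] [[ 0.5624 -0.1767  0.145 ]]
top [319 184   6  10  57] [321.4211 188.2632] [[ 0.5556 -0.1792  0.145 ]]
```

View pics/m7.png

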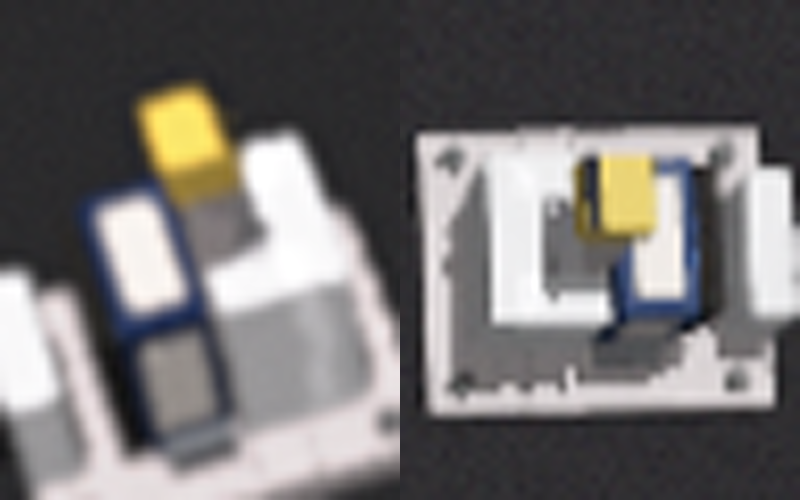

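Final view: the wedge stands upright, seated in the slot with the stripe on the wall side, the cell is intact, and the arm is clear. The foot is about 45 mm deep, inside the expected 28–60 mm range. Handing in.

```bash
python3 -c "
from h import *
print(finish_job())"
```

```text
the job is handed in; nothing more can be done
None
```

The wedge is locked in the clamp and the job is handed in, at about 19.5 s on the robot clock. `finish_job` gave no verdict.

**What I did:** I gripped the yellow-headed wedge across y and lifted it from the rack. I turned it to the clamp's yaw and stood it in the slot with the black stripe towards the sloped wall. The first try came down on a top surface beside the mouth at about 10 N, so I lifted, moved 3 mm in +x, and it went in freely. I lowered it by feel to about 12 N, let go, then pressed straight down on the head with closed fingertips to 15–16 N and backed the arm off.

**Last checks:**
- **Grip:** during the final press the push rose from about 10 to 16 N over the last 0.8 mm, roughly 5–7 N per mm against the stated 3–6. The foot ended about 45 mm below the mouth. Grip began at roughly 42–44 mm, inside the stated 28–60 mm.
- **Final picture:** the wedge stands upright in the slot with its stripe on the wall side. The cell shows no visible damage and the arm is clear with no force on it.

**What disagreed or went unchecked:**
- The two cameras differed by 2–4 mm in y.
- The fingertips picked up a sideways drag of about 4 N during the press.
- I did not wiggle the wedge after the press to test that it is tight.
- I did not take a last picture of the rack, spare wedge or other bench items. No move touched them on purpose.

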